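# Start the drying blower on a timer

## Task

Set the free-standing timer to the orange mark by turning its stiff knob clockwise, pressing down on it so that the timer itself stays where it is and does not turn round with the knob. Then switch on the drying blower under the rail: flip its red-tipped toggle over to the orange side. Leave the other things on the counter undisturbed and let go of everything at the end.

Things in the scene. Friction and masses are not known exactly. Their poses are not given: they have to be found in the camera images.
- timer: Loose white timer: 120 x 120 mm box on four rubber feet, about 0.5 kg, top face 50 mm up. Origin: centre of its underside; z up, -x its front. On the grey dial on top the orange mark lies 41 to 53 mm from the centre in the timer's +x, the start of the tick scale in +y. Its knob is so stiff that the timer spins on the counter unless pressed down firmly: 15 N at least, about 20 N is good.
- timer_corner (a point): The front left corner of the timer's housing, 28 mm up; at (-60, 60, 28) mm in the timer's frame.
- knob (a joint): Angle of the timer's knob relative to the timer, rad, 0 to 2.62. It grows clockwise seen from above. The pointer is on the orange mark at 1.571. At 0 the pointer lies along the timer's +y, at 1.571 along the timer's +x. It needs 0.40 N m to turn and stays where it is left.
- knob_grip (a point): On the knob's axis, 76 mm above the counter: where to grip. Black knob: round skirt, 72 mm diameter, top face 57 mm up, turning as one with an upright bar on it, 60 mm long, 14 mm thick, from 57 to 87 mm up. x axis: along the bar to its pointer end (white line); z up along the knob's axis; so grip along y. Fingertips may press on the skirt, which turns with them.
- dryer: Fixed drying stand: white base plate 190 x 440 x 12 mm; on it a dark blower box, x -65 to 85 mm, y -145 to 145 mm, flat top 110 mm above the counter, with a toggle switch in the middle of the top and a steel rail above (see rail_mid). Origin: centre of its underside; -x faces the robot.
- rail_mid (a point): Middle of the steel rail, 16 mm diameter, along the stand's y between posts at y = -200 and 200 mm; at (-12, 0, 305) mm in the stand's frame. It bars a tool pointing straight down at the switch: come in under it from the robot's side, the tool leaning back some 25 to 35 degrees.
- switch_pivot (a point): Pivot of the toggle switch, on the flat top of the blower box, at (0, 0, 110) mm in the stand's frame; axes as the stand's.
- switch (a joint): Angle of the toggle's bat, rad: about -0.42 is off, leaning to the stand's +y (left); +0.42 is on, leaning to the stand's -y, where an orange plate lies beside it. 0 is upright; past it the bat snaps over by itself. About 1.5 N at the tip moves it.
- switch_tip (a point): Centre of the red ball (12 mm diameter) at the end of the bat (8 mm thick), 28 mm from the pivot; moves with the bat.
- scoop: Blue measuring cup, 60 mm across and 45 mm tall, standing near the timer. Bystander. Origin: centre of its underside.
- clip: Wooden clothes peg lying on the counter near the timer, 75 x 12 x 12 mm. Bystander. Origin: centre of its underside.
- detergent: White detergent bottle with blue cap, 80 mm across, 210 mm tall, left of the drying stand. Bystander. Origin: centre of its underside.
- jar: Glass jar with wooden lid, 80 mm across, 120 mm tall, right of the drying stand. Bystander. Origin: centre of its underside.
- brush: Wooden brush, 200 mm long, lying on the right. Bystander. Origin: centre of its underside.
- iron: Blue cordless iron standing flat on its sole, 200 mm long, 105 mm wide, 110 mm tall, on the left. Bystander. Origin: underside, near the middle.
Things that resemble listed ones, but are neither listed nor needed, are in the scene too. Leave any purple or yellow look-alike of the timer alone.

How it is judged:
By the outcome, as a careful person would: the job done as asked, in the order asked, and still so for the second after the job is handed in, with the robot touching nothing.
It also fails if it takes over 54 s, if anything falls off the work surface, if the arm or the gripper's body presses on something with over 40 N, if the wrist force passes 120 N, or if a joint passes its speed limit or range.

## Robot

A 6-joint arm with a two-finger parallel gripper is mounted at the origin on the work surface. World frame = base frame: x ahead of the robot, y to its left, z up, the work surface at z = 0. Lengths are in m, angles in degrees, forces in N, time in s.
With the tool pointing down it reaches from about 0.25 to 0.725 m from the base axis. Payload 9.7 kg.
Tool frame: the origin (TCP) lies at the very end of the fingers, on their centre line; the grasp point (between the pads) lies 19 mm behind it; z points along the fingers, y is the line along which they close (so a half turn about z gives the same grasp; the last joint's range is limited). The gripper opens to 85 mm and grips with 20 to 120 N. Pads are 22 mm wide; open, the fingers measure 114 mm over their backs; the gripper's body (76 mm by 85 mm) begins 54 mm behind the grasp point. The pads swing forward as they close: fully open they stand 13 mm farther back than shut.
Start: joints at [76.834, 4.979, 10.078, 95.1, 0, 90], TCP at [0.125, 0.536, 0.231] pointing down, gripper open.
Joint ranges: [-179.16, 179.16], [-48.56, 103.87], [-65.8, 70.77], [-126.05, 130.52], [-82.76, 87.17], [-180, 180]. Speed limits (degrees/s): [127.2, 127.2, 147.25, 180, 180, 180].

## Interface

Orientations are given as [roll, pitch, yaw] about the fixed x, y, z axes, in that order (R = Rz(yaw) Ry(pitch) Rx(roll)).
In Python, from workcell import telemetry, camera, calibration, workorder gives the robot as it stands.
- The arm moves only by the tool play_rows, never from a script. Its argument "increments" is a list of rows, each a list of 3 entries, a list of its own where there are three numbers: the shift along the tool's x, y, z in mm, then the turn, a rotation vector about the tool's x, y, z in degrees, then the closure, from 0 (fully open) to 1 (shut). In form: [[[x, y, z], [ax, ay, az], jaw], ...]. A call has 1 to 20 rows; each row is the pose to reach, as a shift and turn from the pose commanded when the call began, along the tool's axes at that moment; what a row does not reach only later rows make up. A row lasts 1/10 s, in which the tool goes at most 50 mm and 8.59 degrees, less where a joint would pass 70% of its speed; a pose out of reach is approached as far as the arm can. A call with a gripper value outside its range is refused whole. The fingers move at their own pace and stop on an object; "grip_force" is the grip in N (left out, the last holds). Time passes only in rows, so rows that repeat a pose let the fingers close. It gives the time, the measured TCP pose, the force, the opening and the grip force at its end, in the units of the state.
- telemetry.get_obs(): the state, without advancing time (a new reading comes with each control period).
- camera(name): name is "scene" or "top"; returns (picture, depth): 384x512x3 uint8, red, green, blue; 384x512 float32, m along the optical axis (not along the pixel's ray), 0 where there is no reading.
- calibration(name): a dict with "vertical_fov" (degrees; the focal length in pixels is half the picture's height over the tangent of half this angle, whatever the lens; pixels are square), "cx", "cy" (the principal point, pixels), "rvec" (rotation vector, rad) and "tvec" (3), from world to camera coordinates, as OpenCV has them. Camera axes: x right, y down, z forward; pixel columns grow to the right and rows downward; lengths in m; the calibration is good to about 2 mm. A picture is of the moment at which its call begins. calibration takes no time and is no camera call.
- workorder.job_done(): hands the job in; it is judged then, once.
The state is a dict: "time": time; "q": joint angles; "qd": joint speeds; "joint_efforts": joint torques, N m; "ee_pos": TCP position; "tcp_rot": TCP orientation; "wrist_force": force on the tool from outside, world axes, zero at the start; "torque": the same for the moment, N m; "opening": finger opening in m; "grasp_force": force on a finger pad.
Only numpy, scipy, OpenCV 4.12 (cv2) and the standard library are available. Lean on these libraries where they do the work, as an engineer would, in place of code of your own. Each camera call takes 0.05 s, during which the arm holds its last target. There are 200 camera calls.

## Working session

There is one attempt and no reset: what is moved stays moved. The work goes in short steps, Python scripts to look and compute and a tool call to move; the robot and the scene stay as the last step left them, time stands still between calls to the robot, and variables do not carry over. Pictures are saved under pics/ and viewed, at most 10 in all, crops included, and the job is handed in when it is done.

Besides the shell and the picture viewer there is one more tool, called as name([rows], argument=value, ...), one row to a line, values as JSON. play_rows: Moves the arm, as the interface text tells. Its arguments: {"type":"object","properties":{"increments":{"type":"array"},"grip_force":{"type":"number"}},"required":["increments"]}

```bash
mkdir -p pics
cat > h.py <<'E'
import numpy as np, cv2
from scipy.spatial.transform import Rotation as R
from workcell import telemetry, camera, calibration, workorder
def cam(n):
    c=calibration(n); f=192/np.tan(np.radians(c["vertical_fov"]/2))
    return c,f,R.from_rotvec(np.array(c["rvec"]).ravel()).as_matrix(),np.array(c["tvec"]).ravel()
def cloud(n,d):
    c,f,Rm,t=cam(n); v,u=np.mgrid[:384,:512]
    P=np.stack([(u-c["cx"])/f*d,(v-c["cy"])/f*d,d],-1)
    return (P-t)@Rm
def onplane(n,u,v,z):
    c,f,Rm,t=cam(n); r=Rm.T@np.array([(u-c["cx"])/f,(v-c["cy"])/f,1]); o=-Rm.T@t
    return o+r*(z-o[2])/r[2]
E
python3 - <<'E'
from h import *
for n in("scene","top"):
    p,d=camera(n); np.savez("pics/%s0.npz"%n,p=p,d=d)
    cv2.imwrite("pics/%s0.png"%n,cv2.resize(p[...,::-1],(800,600),interpolation=cv2.INTER_CUBIC))
    c=calibration(n);print(c)
o=telemetry.get_obs();print(o)
E
```

```text
{'vertical_fov': 52.996046588008625, 'cx': 253.6633522114551, 'cy': 195.92457776274068, 'rvec': array([ 1.22929117,  2.16858294, -1.01917994]), 'tvec': array([ 0.22834988, -0.12302236,  1.90406543])}
{'vertical_fov': 42.16383921080984, 'cx': 253.73110106152907, 'cy': 191.88302394794385, 'rvec': array([ 2.15308597, -2.1848314 ,  0.08569809]), 'tvec': array([0.03143995, 0.51013605, 1.77216703])}
{'time': 0.1, 'q': array([ 7.68327172e+01,  5.00627090e+00,  1.00407283e+01,  9.50978903e+01,
       -1.63791787e-03,  8.99995228e+01]), 'qd': array([ 0.02614047, -0.01263166,  0.09197176,  0.03407492,  0.02497715,
       -0.03552408]), 'joint_efforts': array([ 4.04357716e-04, -5.21564269e+01,  4.65652227e+01,  1.60952465e-02,
        1.07509061e-05,  4.66491187e-06]), 'ee_pos': array([0.12525304, 0.53535825, 0.23068558]), 'tcp_rot': array([-1.79936567e+02,  1.63738861e-03,  1.66833196e+02]), 'wrist_force': array([ 1.2065773 ,  0.23074933, -0.45801739]), 'torque': array([ 0.0293102 , -0.0499243 , -0.02716551]), 'grasp_force': 0.0, 'opening': 0.08533916504534268}
```

View pics/scene0.png

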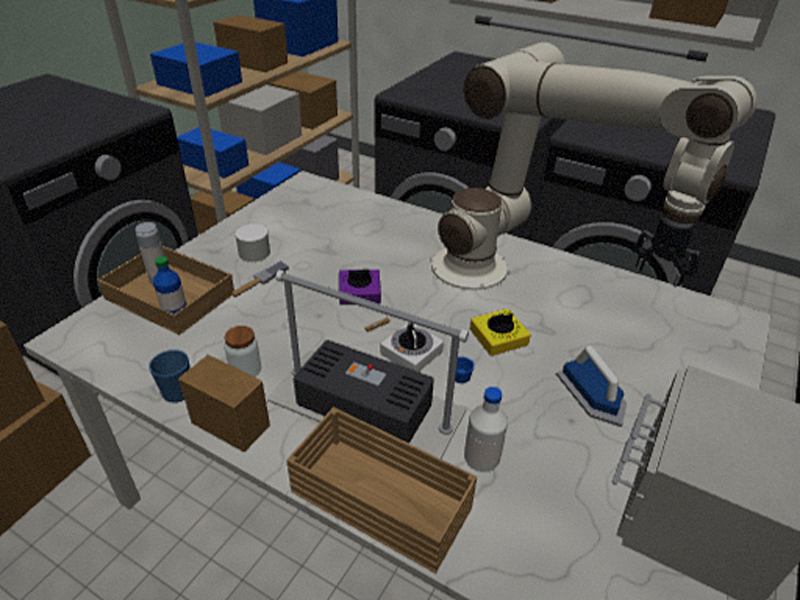

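View pics/top0.png

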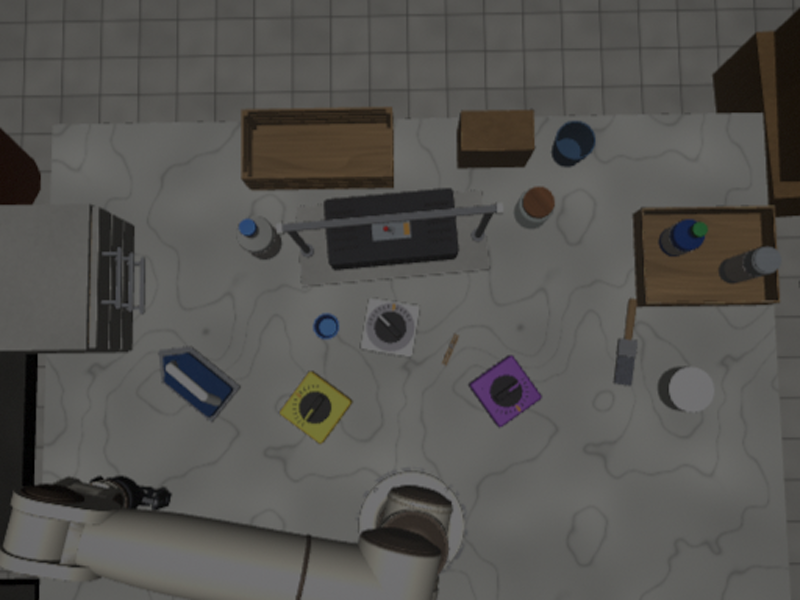

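Both views show the white timer at about (390,328) in the top view, just ahead of the stand. The switch is at about (392,230) there, under the rail. Next I'll crop these enlarged.

Run:
```python
from h import *
ims=[np.clip(camera("top")[0].astype(float),0,255) for _ in range(4)]
p=np.clip(np.mean(ims,0)*2,0,255).astype(np.uint8)[...,::-1]
a=cv2.resize(p[180:240,220:280],(600,600),interpolation=cv2.INTER_CUBIC)
cv2.imwrite("pics/t1.png",a)
b=cv2.resize(p[110:190,180:320],(798,456),interpolation=cv2.INTER_CUBIC)
cv2.imwrite("pics/t2.png",b)
# depth-based: timer housing top & box top
d=np.load("pics/top0.npz")["d"]; X=cloud("top",d)
def rect(m):
    q=X[m][:,:2].astype(np.float32); return cv2.minAreaRect(q*1000),len(q)
win=np.zeros(d.shape,bool); win[182:236,224:276]=1
print("timer",rect(win&(X[...,2]>.035)&(X[...,2]<.056)))
kn=X[win&(X[...,2]>.07)]; print("bar",kn.mean(0),len(kn),kn[:,2].max())
win[:]=0; win[115:180,195:305]=1
print("box",rect(win&(X[...,2]>.1)&(X[...,2]<.118)))
for nm,(u,v) in dict(scoop=(326,326),clip=(451,350)).items(): print(nm,onplane("top",u*.64,v*.64,.03))
```

```text
timer (((448.7658996582031, 40.569278717041016), (119.86933898925781, 120.80721282958984), 79.98548889160156), 820)
bar [0.43262247 0.03453271 0.35338579] 84 1.8114399426517216
box (((667.1713256835938, 58.745140075683594), (151.1011505126953, 337.0716552734375), 4.409374713897705), 2932)
scoop [0.45208089 0.18639565 0.03      ]
clip [ 0.39299319 -0.09903154  0.03      ]
```

View pics/t1.png

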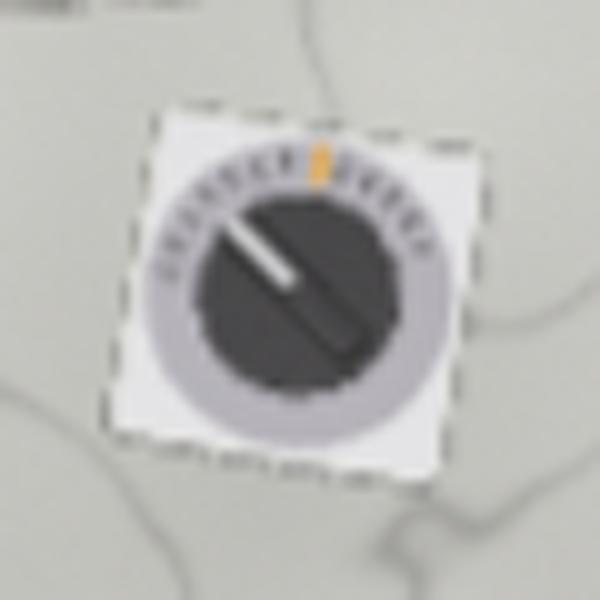

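View pics/t2.png

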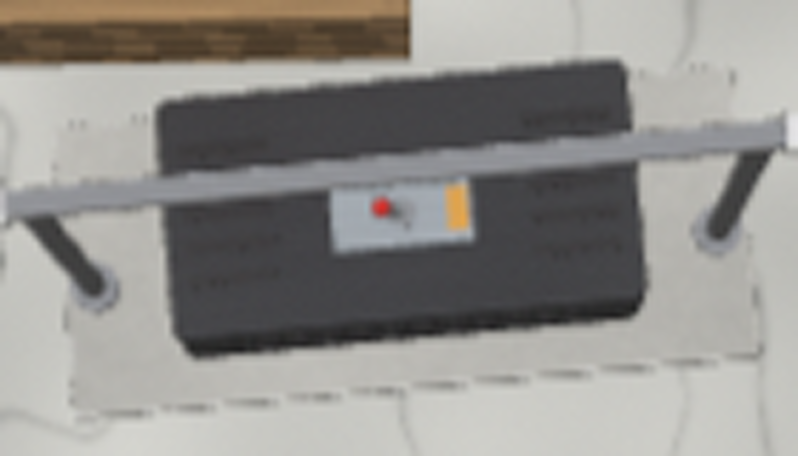

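The timer crop shows the skirt centre at about (298,295), the mark at (320,166) and the bar running from (235,218) at its pointer end to (350,358). In the switch crop the red ball is at (381,208) and the switch plate corners are (331,190), (470,178), (475,240) and (334,252).

Run:
```python
from h import *
T=lambda x,y,z:onplane("top",220+(x+.5)/10-.5,180+(y+.5)/10-.5,z)
s=798/140
S=lambda x,y,z:onplane("top",180+(x+.5)/s-.5,110+(y+.5)/s-.5,z)
ang=lambda a,b:np.degrees(np.arctan2(*(b-a)[1::-1]))
c=[T(163,108,.05),T(485,150,.05),T(438,490,.05),T(110,428,.05)]
print("housing",np.mean(c,0), [ang(c[3],c[0]),ang(c[2],c[1]),ang(c[1],c[0])-90,ang(c[2],c[3])-90])
k=T(298,295,.057);m=T(320,166,.05);print("knob",k,"mark yaw",ang(np.mean(c,0),m))
a,b=T(238,218,.087),T(350,357,.087);print("bar",(a+b)/2,ang(b,a),np.linalg.norm(a-b)); print("line",ang(T(293,285,.087),T(235,222,.087)))
pl=[S(331,190,.11),S(470,178,.11),S(475,240,.11),S(334,252,.11)]
print("plate",np.mean(pl,0),[ang(pl[1],pl[0])-90,ang(pl[2],pl[3])-90])
print("tip",S(381,208,.1356),"boxtop",np.mean([S(157,103,.11),S(626,62,.11),S(645,312,.11),S(190,350,.11)],0), ang(S(626,62,.11),S(157,103,.11))-90)
print("posts foot",S(96,292,.015),S(716,236,.015),"rail",S(2,207,.305),S(780,130,.305))
# depth of switch box
X=cloud("top",np.load("pics/top0.npz")["d"]);w=X[115:180,195:305].reshape(-1,3)
r=w[(w[:,2]>.28)&(w[:,2]<.33)]; print("rail pts",r.mean(0),len(r))
sc=np.load("pics/scene0.npz");X=cloud("scene",sc["d"]);p=sc["p"].astype(int)
red=(p[...,0]>110)&(p[...,1]<60)&(p[...,2]<70);print(np.argwhere(red)[:12].tolist(),X[red].mean(0) if red.any() else 0)
```

```text
housing [0.44784506 0.03970024 0.05      ] [np.float64(-9.993375747406963), np.float64(-8.793153087035536), np.float64(-8.329923971700637), np.float64(-11.500206977687242)]
knob [0.4469164  0.03989093 0.057     ] mark yaw -10.139870971353597
bar [0.44786721 0.0406475  0.087     ] 38.04235538854293 0.06198653568279527
line 41.808424132595015
plate [0.65765674 0.03301604 0.11      ] [np.float64(4.053947541173898), np.float64(3.989778472412169)]
tip [0.65741321 0.04536485 0.1356    ] boxtop [0.66299635 0.03181335 0.11      ] 4.1065677877973314
posts foot [0.62829767 0.231517   0.015     ] [ 0.65809958 -0.16562601  0.015     ] rail [0.62994044 0.24522394 0.305     ] [ 0.66500521 -0.17405863  0.305     ]
rail pts [0.6469146  0.03155891 0.31169697] 580
[[233, 236], [233, 237], [234, 236], [234, 237], [235, 236], [235, 237]] [0.65870799 0.04771479 0.14358085]
```

play_rows([
  [[-427,-408.5,0],[0,0,-52.7],0],
  [[-427,-408.5,0],[0,0,-52.7],0],
  [[-427,-408.5,0],[0,0,-52.7],0],
  [[-427,-408.5,0],[0,0,-52.7],0],
  [[-427,-408.5,0],[0,0,-52.7],0],
  [[-427,-408.5,0],[0,0,-52.7],0],
  [[-427,-408.5,0],[0,0,-52.7],0],
  [[-427,-408.5,0],[0,0,-52.7],0],
  [[-427,-408.5,0],[0,0,-52.7],0],
  [[-427,-408.5,0],[0,0,-52.7],0],
  [[-427,-408.5,0],[0,0,-52.7],0],
  [[-427,-408.5,0],[0,0,-52.7],0],
  [[-427,-408.5,0],[0,0,-52.7],0],
  [[-427,-408.5,0],[0,0,-52.7],0],
  [[-427,-408.5,0],[0,0,-52.7],0],
  [[-427,-408.5,0],[0,0,-52.7],0],
  [[-427,-408.5,0],[0,0,-52.7],0],
  [[-427,-408.5,0],[0,0,-52.7],0],
  [[-427,-408.5,0],[0,0,-52.7],0],
  [[-427,-408.5,0],[0,0,-52.7],0],
])

```text
time: 2.3
ee_pos: [0.4479, 0.0408, 0.2314]
tcp_rot: [-180.0, 0.0, -140.4]
wrist_force: [0.3, -0.3, -0.8]
opening: 0.0856
grasp_force: 0.0
```

play_rows([
  [[0,0,40],[0,0,0],0],
  [[0,0,80],[0,0,0],0],
  [[0,0,115],[0,0,0],0],
  [[0,0,140],[0,0,0],0],
  [[0,0,160],[0,0,0],0],
  [[0,0,167],[0,0,0],0],
  [[0,0,167],[0,0,0],0],
  [[0,0,167],[0,0,0],0],
])

```text
time: 3.1
ee_pos: [0.4485, 0.0406, 0.0654]
tcp_rot: [-180.0, 0.1, -140.5]
wrist_force: [0.7, -0.8, -0.2]
opening: 0.0854
grasp_force: 0.0
```

play_rows([
  [[0,0,0],[0,0,0],0.5],
  [[0,0,0],[0,0,0],0.75],
  [[0,0,0],[0,0,0],1],
  [[0,0,0],[0,0,0],1],
  [[0,0,0],[0,0,0],1],
  [[0,0,0],[0,0,0],1],
  [[0,0,0],[0,0,0],1],
  [[0,0,0],[0,0,0],1],
], grip_force=30)

```text
time: 3.9
ee_pos: [0.4482, 0.0406, 0.0646]
tcp_rot: [-180.0, 0.0, -140.5]
wrist_force: [-1.0, 1.0, 4.6]
opening: 0.0132
grasp_force: 30.3
```

play_rows([
  [[0,0,1],[0,0,0],1],
  [[0,0,2],[0,0,0],1],
  [[0,0,3],[0,0,0],1],
  [[0,0,3],[0,0,0],1],
  [[0,0,3],[0,0,0],1],
], grip_force=60)

```text
time: 4.4
ee_pos: [0.4483, 0.0406, 0.0644]
tcp_rot: [-179.9, 0.1, -140.5]
wrist_force: [-11.8, 0.1, 30.6]
opening: 0.0126
grasp_force: 65.8
```

play_rows([
  [[0.4,0.3,-0.7],[0,0,0],1],
  [[0.8,0.6,-0.7],[0,0,0],1],
  [[0.8,0.6,-0.7],[0,0,0],1],
  [[0.8,0.6,-0.7],[0,0,0],1],
])

```text
time: 4.8
ee_pos: [0.4482, 0.0406, 0.0645]
tcp_rot: [-179.9, 0.2, -140.5]
wrist_force: [-4.6, 0.6, 22.2]
opening: 0.0129
grasp_force: 64.2
```

Pressing with 22 N and little side load. Now I'll turn clockwise, starting with part of the angle.

play_rows([
  [[0.2,0.2,0],[0,0,4],1],
  [[0.2,0.2,0],[0,0,8],1],
  [[0.2,0.2,0],[0,0,12],1],
  [[0.2,0.2,0],[0,0,16],1],
  [[0.2,0.2,0],[0,0,20],1],
  [[0.2,0.2,0],[0,0,20],1],
  [[0.2,0.2,0],[0,0,20],1],
])

```text
time: 5.5
ee_pos: [0.4481, 0.0407, 0.0645]
tcp_rot: [-179.9, 0.2, -160.5]
wrist_force: [-2.9, -0.1, 20.1]
opening: 0.0129
grasp_force: 64.2
```

Run:
```python
from h import *
o=telemetry.get_obs();print(o["torque"],o["wrist_force"],o["tcp_rot"],o["ee_pos"])
def shot(n,sl,w):
    p=np.clip(np.mean([camera(n)[0].astype(float) for _ in range(3)],0)*(2 if n=="top" else 1.3),0,255).astype(np.uint8)[...,::-1]
    return cv2.resize(p[sl],w,interpolation=cv2.INTER_CUBIC)
a=shot("top",np.s_[175:240,215:280],(400,400)); b=shot("scene",np.s_[190:250,230:290],(400,400))
cv2.imwrite("pics/t3.png",np.hstack([a,b]))
```

```text
[ 0.14274133  0.65249613 -0.14004313] [-2.86445509 -0.12340873 20.14266898] [-179.942732      0.24004564 -160.47057694] [0.44814019 0.04066661 0.06454336]
```

View pics/t3.png

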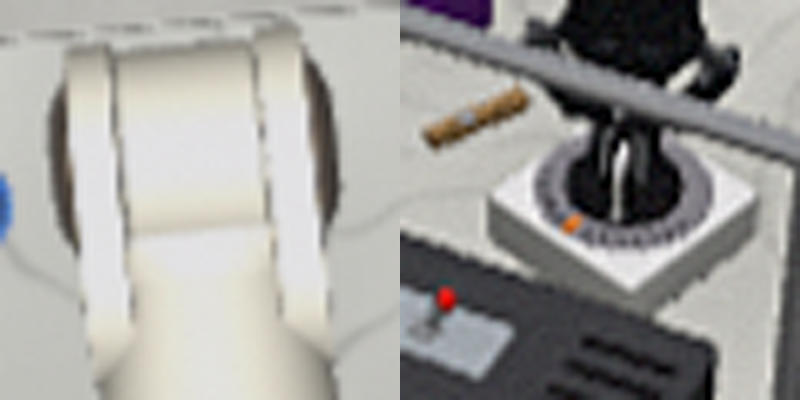

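The timer has not turned: its mark is at (573,223) in the right half, and the bar's line at (618,190) is partway there. I'll continue.

play_rows([
  [[0.1,0,0],[0,0,4],1],
  [[0.1,0,0],[0,0,8],1],
  [[0.2,0,0],[0,0,12],1],
  [[0.2,0,0],[0,0,16],1],
  [[0.2,0,0],[0,0,20],1],
  [[0.2,0,0],[0,0,24],1],
  [[0.2,0,0],[0,0,27],1],
  [[0.2,0,0],[0,0,29.5],1],
  [[0.2,0,0],[0,0,29.5],1],
  [[0.2,0,0],[0,0,29.5],1],
])

```text
time: 6.8
ee_pos: [0.4481, 0.0407, 0.0645]
tcp_rot: [179.9, 0.3, 170.1]
wrist_force: [-1.8, 1.9, 19.4]
opening: 0.013
grasp_force: 64.1
```

Run:
```python
from h import *
o=telemetry.get_obs();print(o["torque"],o["wrist_force"],o["tcp_rot"])
p=np.clip(np.mean([camera("scene")[0].astype(float) for _ in range(4)],0)*1.3,0,255).astype(np.uint8)[...,::-1]
cv2.imwrite("pics/t4.png",cv2.resize(p[205:240,240:287],(799,595),interpolation=cv2.INTER_CUBIC))
```

```text
[0.3066009  0.4863924  0.10868072] [-1.84629606  1.91704919 19.44435412] [179.91307465   0.25128541 170.05340294]
```

View pics/t4.png

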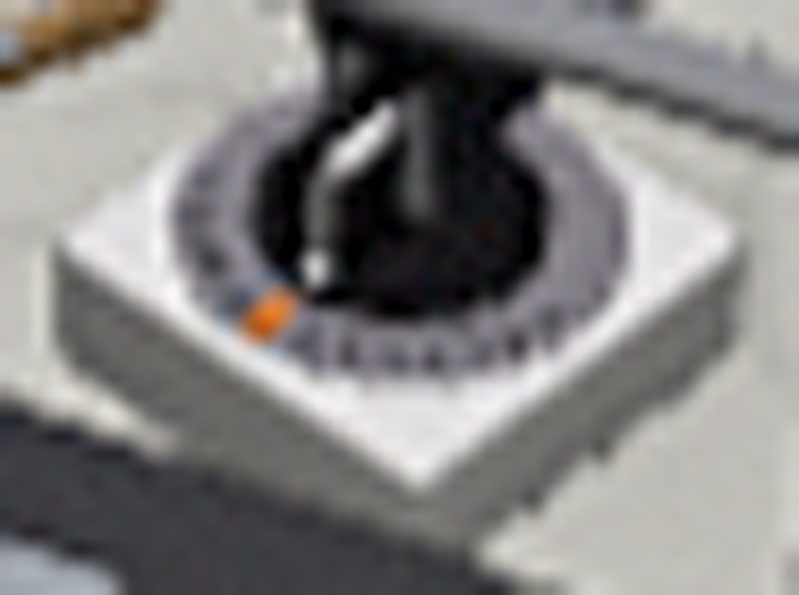

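The mark is at (270,315), the white pointer foot at (318,268), and the housing corners at (60,245), (418,490) and (742,240). Now to compute the angles.

Run:
```python
from h import *
S=lambda x,y,z:onplane("scene",240+(x+.5)/17-.5,205+(y+.5)/17-.5,z)
ang=lambda a,b:np.degrees(np.arctan2(*(b-a)[1::-1]))
L,B,Rr=S(60,245,.05),S(418,490,.05),S(742,240,.05)
c=(L+Rr)/2;m=S(270,315,.05);p=S(318,268,.057)
print("c",c,"edges",ang(L,B)-90,ang(Rr,B),"mark",ang(c,m),np.linalg.norm(m-c),"ptr57",ang(c,p),np.linalg.norm(p-c)) 
e=S(318,255,.06);print(e,ang(c,e)); print("line",ang(S(390,120,.087),S(335,175,.087)))
```

```text
c [0.44942111 0.04152475 0.05      ] edges -13.778568162780232 -12.183055948121634 mark -20.142814208809394 0.04060650372271985 ptr57 -19.610339255540865 0.02730937105373581
[0.47326617 0.03198285 0.06      ] -21.809430873314206
line -3.4158196593966617
```

play_rows([
  [[0,0,-1],[0,0,0],1],
  [[0,0,-2],[0,0,0],1],
  [[0,0,-2],[0,0,0],0.8],
  [[0,0,-2],[0,0,0],0.4],
  [[0,0,-2],[0,0,0],0],
  [[0,0,-2],[0,0,0],0],
  [[0,0,-2],[0,0,0],0],
  [[0,0,-2],[0,0,0],0],
  [[0,0,-2],[0,0,0],0],
  [[0,0,-30],[0,0,0],0],
  [[0,0,-70],[0,0,0],0],
  [[0,0,-120],[0,0,0],0],
  [[50,0,-160],[0,0,0],0],
  [[85,-40,-180],[0,0,0],0],
  [[120,-80,-180],[0,0,0],0],
  [[120,-130,-180],[0,0,0],0],
  [[120,-180,-180],[0,0,0],0],
  [[120,-200,-180],[0,0,0],0],
  [[120,-200,-180],[0,0,0],0],
])

```text
time: 8.9
ee_pos: [0.2926, -0.139, 0.2421]
tcp_rot: [-179.9, 0.0, 169.7]
wrist_force: [-0.5, 0.1, -0.2]
opening: 0.0856
grasp_force: 0.0
```

Run:
```python
from h import *
p=np.clip(np.mean([camera("top")[0].astype(float) for _ in range(4)],0)*2,0,255).astype(np.uint8)[...,::-1]
cv2.imwrite("pics/t5.png",cv2.resize(p[180:240,220:280],(600,600),interpolation=cv2.INTER_CUBIC))
X=cloud("top",camera("top")[1]); w=np.s_[182:236,224:276]; q=X[w].reshape(-1,3); q=q[(q[:,2]>.035)&(q[:,2]<.056)]
print(cv2.minAreaRect((q[:,:2]*1000).astype(np.float32)))
```

```text
((448.2060546875, 39.335670471191406), (119.97867584228516, 120.62860107421875), 76.2076416015625)
```

View pics/t5.png

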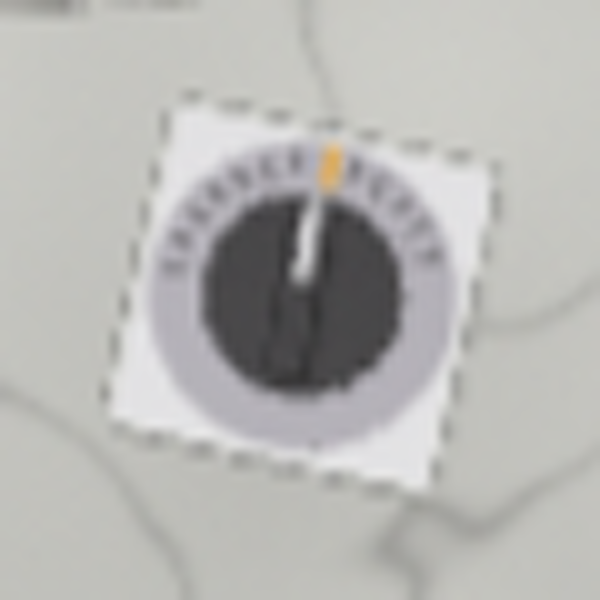

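The top view shows the timer slipped about 3.7° clockwise, with its mark at (332,168) and pointer tip at (318,195). I'll regrip without pressing and turn the whole timer back. Then I'll press harder and finish the turn.

play_rows([
  [[0,40,0],[0,0,0],0],
  [[0,80,0],[0,0,0],0],
  [[-40,110,0],[0,0,0],0],
  [[-70,145,0],[0,0,0],0],
  [[-100,180,0],[0,0,0],0],
  [[-120,200,0],[0,0,0],0],
  [[-120,200,40],[0,0,0],0],
  [[-120,200,80],[0,0,0],0],
  [[-120,200,120],[0,0,0],0],
  [[-120,200,150],[0,0,0],0],
  [[-120,200,170],[0,0,0],0],
  [[-120,200,176],[0,0,0],0],
  [[-120,200,176],[0,0,0],0.5],
  [[-120,200,176],[0,0,0],1],
  [[-120,200,176],[0,0,0],1],
  [[-120,200,176],[0,0,0],1],
  [[-120,200,176],[0,0,0],1],
  [[-120,200,176],[0,0,0],1],
  [[-120,200,176],[0,0,0],1],
], grip_force=60)

```text
time: 11.05
ee_pos: [0.447, 0.0405, 0.0668]
tcp_rot: [180.0, 0.1, 170.0]
wrist_force: [-0.8, 1.8, 5.7]
opening: 0.013
grasp_force: 58.8
```

play_rows([
  [[0,0,-0.7],[0,0,0],1],
  [[0,0,-0.7],[0,0,-1.3],1],
  [[0,0,-0.7],[0,0,-2.6],1],
  [[0,0,-0.7],[0,0,-3.8],1],
  [[0,0,-0.7],[0,0,-3.8],1],
  [[0,0,0.5],[0,0,-3.8],1],
  [[0,0,1.5],[0,0,-3.8],1],
  [[0.3,0,2.4],[0,0,-3.8],1],
  [[0.6,0,2.6],[0,0,-3.8],1],
  [[0.6,0,2.6],[0,0,-3.8],1],
])

```text
time: 12.05
ee_pos: [0.4468, 0.0404, 0.0666]
tcp_rot: [180.0, 0.2, 173.8]
wrist_force: [-9.2, -2.8, 29.8]
opening: 0.0128
grasp_force: 63.2
```

Run:
```python
from h import *
o=telemetry.get_obs();print(o["torque"],o["wrist_force"],o["tcp_rot"],o["ee_pos"])
```

```text
[-0.53428329  1.8872945   0.00951191] [-9.20086873 -2.81594314 29.7943322 ] [179.9941751    0.20363133 173.82952406] [0.44677814 0.04037313 0.06663085]
```

play_rows([
  [[0.5,-0.2,0],[0,0,0],1],
  [[1,-0.3,0],[0,0,0],1],
  [[1,-0.3,0],[0,0,0.7],1],
  [[1,-0.3,0],[0,0,1.4],1],
  [[1,-0.3,0],[0,0,2.1],1],
  [[1,-0.3,0],[0,0,2.8],1],
  [[1,-0.3,0],[0,0,3.5],1],
  [[1,-0.3,0],[0,0,4],1],
  [[1,-0.3,0],[0,0,4],1],
  [[1,-0.3,0],[0,0,4],1],
])

```text
time: 13.05
ee_pos: [0.4467, 0.0404, 0.0667]
tcp_rot: [179.9, 0.3, 169.9]
wrist_force: [-3.1, -1.5, 25.9]
opening: 0.0124
grasp_force: 62.6
```

play_rows([
  [[0,0,-1],[0,0,0],1],
  [[0,0,-2],[0,0,0],1],
  [[0,0,-3],[0,0,0],0.8],
  [[0,0,-3],[0,0,0],0.4],
  [[0,0,-3],[0,0,0],0],
  [[0,0,-3],[0,0,0],0],
  [[0,0,-3],[0,0,0],0],
  [[0,0,-3],[0,0,0],0],
  [[0,0,-3],[0,0,0],0],
  [[0,0,-30],[0,0,0],0],
  [[0,0,-70],[0,0,0],0],
  [[0,0,-120],[0,0,0],0],
  [[50,0,-160],[0,0,0],0],
  [[85,-40,-180],[0,0,0],0],
  [[120,-80,-180],[0,0,0],0],
  [[120,-130,-180],[0,0,0],0],
  [[120,-180,-180],[0,0,0],0],
  [[120,-200,-180],[0,0,0],0],
  [[120,-200,-180],[0,0,0],0],
])

```text
time: 14.95
ee_pos: [0.2903, -0.1386, 0.2435]
tcp_rot: [-179.9, 0.0, 169.5]
wrist_force: [0.8, -0.4, 0.2]
opening: 0.0856
grasp_force: 0.0
```

Run:
```python
from h import *
p=np.clip(np.mean([camera("top")[0].astype(float) for _ in range(4)],0)*2,0,255).astype(np.uint8)[...,::-1]
cv2.imwrite("pics/t6.png",cv2.resize(p[180:240,220:280],(600,600),interpolation=cv2.INTER_CUBIC))
X=cloud("top",camera("top")[1]); w=np.s_[182:236,224:276]; q=X[w].reshape(-1,3); q=q[(q[:,2]>.035)&(q[:,2]<.056)]
print(cv2.minAreaRect((q[:,:2]*1000).astype(np.float32)))
```

```text
((447.2571105957031, 39.234893798828125), (119.76514434814453, 120.82119750976562), 79.96459197998047)
```

View pics/t6.png

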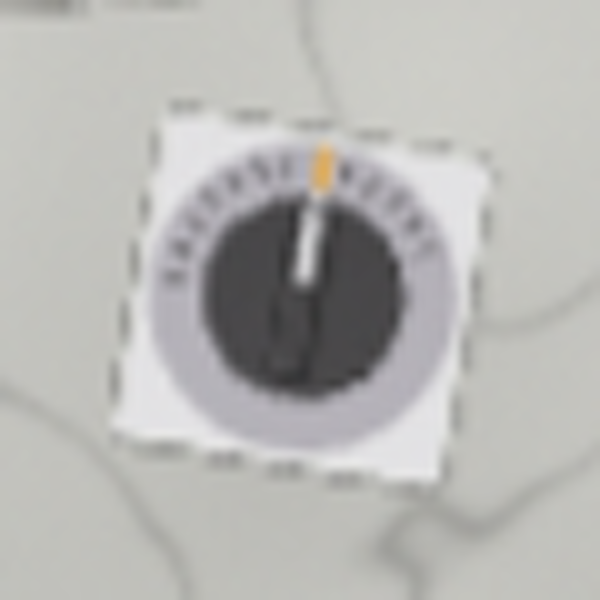

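The timer is back at its original heading (-10.0°), within about 1.5 mm of where it stood. The pointer at (312,200) is in line with the mark at (323,168). Next, the switch.

Run:
```python
from h import *
o=telemetry.get_obs(); R0=R.from_euler("xyz",o["tcp_rot"],degrees=True); p=o["ee_pos"]
y=np.array([-.0698,.9976,0]); z=np.array([.5*.9976,.5*.0698,-.866]); x=np.cross(y,z)
Rt=R.from_matrix(R.from_matrix(np.c_[x,y,z]).as_matrix())
print("rotvec",np.degrees((R0.inv()*Rt).as_rotvec()))
B=np.array([.6588,.0782,.128]);A=B-.16*z
for k in (A+[-.06,0,.0],A): print(1000*R0.inv().apply(k-p))
```

```text
rotvec [ -3.67290795 -29.84923976 -13.75042449]
[-187.4731933   243.66486425  -23.12072775]
[-246.54910908  254.15467712  -23.11998152]
```

play_rows([
  [[-30,40,-20],[-1,-7,-3.5],1],
  [[-60,80,-23],[-1.8,-15,-7],1],
  [[-95,120,-23],[-2.7,-22,-10],1],
  [[-125,160,-23],[-3.7,-29.8,-13.8],1],
  [[-155,200,-23],[-3.7,-29.8,-13.8],1],
  [[-187,243,-23],[-3.7,-29.8,-13.8],1],
  [[-215,250,-23],[-3.7,-29.8,-13.8],1],
  [[-246,254,-23],[-3.7,-29.8,-13.8],1],
  [[-246,254,-23],[-3.7,-29.8,-13.8],1],
  [[-246,254,-23],[-3.7,-29.8,-13.8],1],
  [[-246,254,-23],[-3.7,-29.8,-13.8],1],
  [[-246,254,-23],[-3.7,-29.8,-13.8],1],
])

```text
time: 16.4
ee_pos: [0.5778, 0.0717, 0.267]
tcp_rot: [180.0, 30.0, -176.0]
wrist_force: [0.0, -0.3, -0.3]
opening: -0.0003
grasp_force: 0.0
```

play_rows([
  [[0,0,40],[0,0,0],1],
  [[0,0,80],[0,0,0],1],
  [[0,0,115],[0,0,0],1],
  [[0,0,140],[0,0,0],1],
  [[0,0,155],[0,0,0],1],
  [[0,0,160],[0,0,0],1],
  [[0,0,160],[0,0,0],1],
  [[0,0,160],[0,0,0],1],
])

```text
time: 17.2
ee_pos: [0.6585, 0.0769, 0.1297]
tcp_rot: [180.0, 30.1, -176.0]
wrist_force: [-0.2, 0.0, 0.6]
opening: 0.0
grasp_force: 0.0
```

play_rows([
  [[0,-8,0],[0,0,0],1],
  [[0,-14,0],[0,0,0],1],
  [[0,-18,0],[0,0,0],1],
  [[0,-22,0],[0,0,0],1],
  [[0,-26,0],[0,0,0],1],
  [[0,-30,0],[0,0,0],1],
  [[0,-34,0],[0,0,0],1],
  [[0,-34,0],[0,0,0],1],
  [[0,-34,0],[0,0,0],1],
])

```text
time: 18.1
ee_pos: [0.6604, 0.0429, 0.1275]
tcp_rot: [180.0, 29.9, -176.0]
wrist_force: [0.4, 1.7, -0.5]
opening: 0.0
grasp_force: 0.8
```

Run:
```python
from h import *
p,d=camera("scene");p=p.astype(int);red=(p[...,0]>100)&(p[...,1]<60)&(p[...,2]<70);red[:215]=0;red[260:]=0;red[:,:200]=0;red[:,280:]=0
a=np.argwhere(red);print(a.tolist()); 
if len(a): v,u=a.mean(0);print(onplane("scene",u,v,.1356))
print(telemetry.get_obs()["wrist_force"])
```

```text
[[231, 230], [231, 231], [232, 230], [232, 231], [233, 230], [233, 231]]
[0.65454625 0.01982158 0.1356    ]
[-0.93462452  2.35757372  0.12712394]
```

The toggle has flipped. Backing out.

play_rows([
  [[0,10,0],[0,0,0],1],
  [[0,25,0],[0,0,0],1],
  [[0,30,-20],[0,0,0],1],
  [[0,30,-60],[0,0,0],1],
  [[0,30,-100],[0,0,0],1],
  [[0,30,-140],[0,0,0],1],
  [[0,30,-180],[0,0,0],1],
  [[20,30,-220],[0,0,0],1],
  [[60,30,-230],[0,0,0],0.5],
  [[110,0,-210],[0,0,0],0],
  [[150,-50,-190],[0,0,0],0],
  [[180,-100,-180],[0,0,0],0],
  [[200,-150,-170],[0,0,0],0],
  [[200,-190,-170],[0,0,0],0],
  [[200,-200,-170],[0,0,0],0],
  [[200,-200,-170],[0,0,0],0],
  [[200,-200,-170],[0,0,0],0],
])

```text
time: 19.85
ee_pos: [0.4166, -0.1748, 0.1749]
tcp_rot: [179.9, 29.9, -176.2]
wrist_force: [-0.1, 0.8, 0.2]
opening: 0.0853
grasp_force: 0.0
```

Run:
```python
from h import *
p=np.clip(np.mean([camera("top")[0].astype(float) for _ in range(4)],0)*2,0,255).astype(np.uint8)[...,::-1]
cv2.imwrite("pics/t7.png",cv2.resize(p[100:256,180:388],(800,600),interpolation=cv2.INTER_CUBIC))
o=telemetry.get_obs();print(o["time"],o["ee_pos"],o["wrist_force"],abs(o["qd"]).max())
```

```text
20.05 [ 0.41727713 -0.1730687   0.17567419] [-0.5574029  -0.23182479  0.20457506] 0.30364779589215574
```

View pics/t7.png

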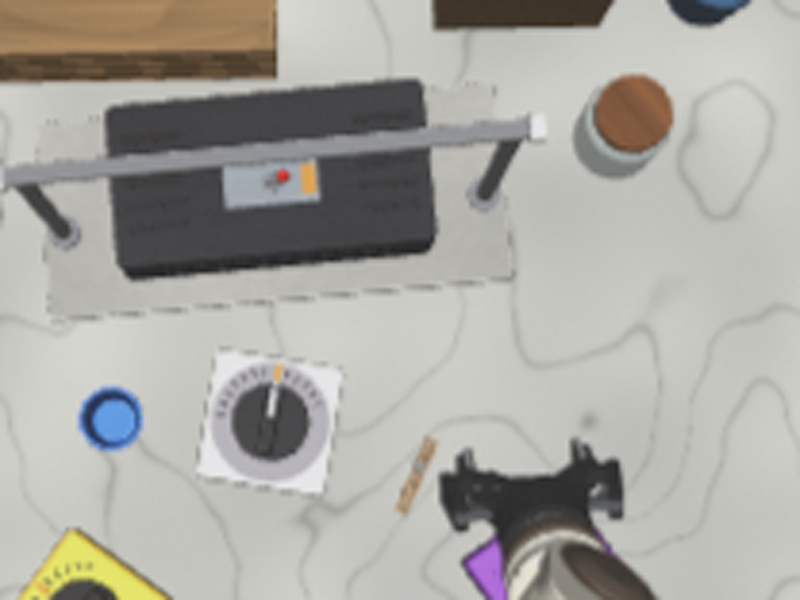

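The red tip at (283,176) now leans to the orange side, the timer pointer at (274,390) is on its mark, and the scoop and clip are undisturbed. The gripper is open and clear, so I'm handing the job in.

```bash
python3 -c "
from workcell import workorder
print(workorder.job_done())"
```

```text
the job is handed in; nothing more can be done
None
```

The job is handed in: the timer is on the orange mark and the blower is switched on, but the timer slipped about 4° during the first turn, so I turned it back and finished with a firmer press (about 1.5 mm from where it stood); the gripper is open and clear, with no bystanders seen to have moved, and it took about 20 s.

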